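Set the iris damper of the gluing bench and start the extractor

ROBOT

A 6-joint arm with a two-finger parallel gripper is mounted at the origin on the work surface. World frame = base frame: x ahead of the robot, y to its left, z up, the work surface at z = 0. Lengths are in m, angles in rad, forces in N, time in s.
With the tool pointing down it reaches from about 0.25 to 0.775 m from the base axis. Payload 8.9 kg.
Tool frame: the origin (TCP) lies midway between the tips of the shut fingers; the grasp point (between the pads) lies 19 mm behind it; z points along the fingers, y is the line along which they close (so a half turn about z gives the same grasp; the last joint's range is limited). The gripper opens to 85 mm and grips with 20 to 120 N. Pads are 22 mm wide; open, the fingers measure 114 mm over their backs; the gripper's body (76 mm by 85 mm) begins 54 mm behind the grasp point. The pads swing forward as they close: fully open they stand 13 mm farther back than shut.
Start: joints at [1.07, 0.291, -0.153, 1.127, 0, 1.431], TCP at [0.186, 0.491, 0.231] pointing down, gripper open.
Joint ranges: [-2.52, 2.52], [-0.91, 1.74], [-1.3, 1.37], [-1.96, 2.02], [-1.52, 1.47], [-3.14, 3.14]. Speed limits (rad/s): [2.22, 2.22, 2.79, 3.14, 3.14, 3.14].

INTERFACE

Orientations are given as a rotation vector (axis times angle).
In Python, from workcell import * gives the robot as it stands.
- The arm moves only by the tool move_arm, never from a script. Its argument "targets" is a list of rows, each an object with "angular": the turn, a rotation vector about the world's x, y, z normalised to -1 to 1, where 1 is 90 degrees, a list of three; "slide": the shift along the world's x, y, z normalised to -1 to 1, where 1 is 100 mm, a list of three; "hand": the closure, from -1 (fully open) to 1 (shut). A call has 1 to 12 rows; each row is the pose to reach, as a shift and turn from the pose commanded when the call began; what a row does not reach only later rows make up. A row lasts 1/12 s, in which the tool goes at most 41.7 mm and 7.16 degrees, less where a joint would pass 70% of its speed; a pose out of reach is approached as far as the arm can. A call with a number of a shift or a turn outside -1 to 1 is refused whole. A call with a gripper value outside its range is refused whole. The fingers move at their own pace and stop on an object; the grip force is fixed at half the most. Time passes only in rows, so rows that repeat a pose let the fingers close. It gives the time, the measured TCP pose, the force, the opening and the grip force at its end, in the units of the state.
- state(): the state, without advancing time (a new reading comes with each control period).
- get_image(name): name is "scene" or "top"; returns (picture, depth): 480x640x3 uint8, red, green, blue; 480x640 float32, m along the optical axis (not along the pixel's ray), 0 where there is no reading.
- camera_model(name): a dict with "camera_matrix" (3x3 intrinsics, pixels), "world_from_camera" (4x4, takes a point from camera to world coordinates). Camera axes: x right, y down, z forward; pixel columns grow to the right and rows downward; lengths in m; the calibration is good to about 2 mm. A picture is of the moment at which its call begins. camera_model takes no time and is no camera call.
- finish_job(): hands the job in; it is judged then, once.
Trained networks look in the newest picture that a camera, given by its name, has taken for a name from the list of things; names that differ only in an ending like _2 or _b are one class to them, and where a whole thing is asked for, a point or a joint stands for the part that bears it (a point fixed in the world has none). Each returns a list of dicts, best first, with "score" (0 to 1); they miss things now and then, are a little off and sometimes report something else, mostly with a low value. They report only what shows in the picture. A call takes as long as a camera call. They do not tell look-alikes from the thing itself.
- look_for(camera, name): "point" ([column, row] in pixels, amid what is visible of it).
The state is a dict: "time_s": time; "joint_pos": joint angles; "dq": joint speeds; "joint_torque": joint torques, N m; "eef_pos": TCP position; "tcp_rot": TCP orientation; "contact_force": force on the tool from outside, world axes, zero at the start; "ft_torque": the same for the moment, N m; "width": opening from 0.0 (shut) to 1.0 (fully open); "finger_force": force on a finger pad.
Only numpy, scipy, OpenCV 4.12 (cv2) and the standard library are available. Lean on these libraries where they do the work, as an engineer would, in place of code of your own. Each camera call takes 0.05 s, during which the arm holds its last target. There are 200 camera calls.

TASK

Get the gluing bench's extraction ready: with the fingertips, gently push the upright post of the iris damper's lever around until the lever sits centred over the one long mark of the scale, then press the button on the switch box all the way down and let it come back up. Only push and press, pinch nothing, do not start the fan before the damper is set, and leave the glue tub, the glue bottle and the brush where they are.

Things in the scene. Friction and masses are not known exactly. Their poses are not given: they have to be found in the camera images.
- damper: Iris damper, fixed to the bench: grey drum under an aluminium scale flange (236 mm across, top 38 mm above the bench); on it a dark ring, 170 mm across, top at 54 mm. Origin: on the ring's axis at bench height, z up. Nine black radial marks 12 degrees apart, the first (shut) at 132, the last at 228 degrees from its x axis, counter-clockwise from above: towards the robot, yaw within 0.5 rad.
- ring (a joint): Angle of ring and lever, rad: 0 at the first mark (shut), growing counter-clockwise seen from above to 1.676 at the last mark (stops at both ends); 1.047 is the long mark. In the damper's frame the lever points to 132 degrees plus this angle. Starts between 0.1 and 0.6. Friction: about 1.5 N at the post moves it, and it stays where it is left.
- lever_post (a point): Centre of the top of the black upright post at the lever's end: 14 mm in diameter, 48 to 95 mm above the bench, 132 mm from the ring's axis, just outside the flange. The lever: two parallel steel bars, 16 mm wide together, 42 to 48 mm above the bench, running radially from ring to post; the 9 mm gap between them shows the scale beneath.
- long_mark (a point): Middle of the one long scale mark (29 x 4 mm; the eight others are 12 mm long and thin), the sixth from the shut end, at 192 degrees in the damper's frame, on the flange's top 39 mm above the bench, 102.5 mm from the ring's axis. Fixed to the damper.
- switchbox: Switch box of the extractor fan, fixed to the bench: grey block 110 x 80 x 50 mm high with one round push button in the middle of its top. Origin: centre of its underside. It stands on the left or the right of the damper.
- start (a joint): Travel of the push button, in m: 0 up, 0.006 fully down. Springs back by itself; fully down takes about 5 N.
- start_top (a point): Centre of the button's top face (button 32 mm across); it is pressed straight down.
- tub: Glue tub, bystander: white open plastic tub 160 x 100 mm, 75 mm high, loose. Origin: centre of its underside. It stands on the side of the damper where the switch box is not.
- gluebottle: White glue bottle, bystander: 64 mm across, 190 mm high, loose, beyond the damper on the right. Origin: centre of its underside.
- brush: Glue brush, bystander: 200 mm long, lying loose on the bench beyond the damper on the left, roughly crosswise, handle outwards. Origin: on its underside, near the middle.
Not all that is in view belongs to the job. Leave any orange, red or turquoise look-alike of the switchbox alone.

How it is judged:
On the way, in this order (a step that is already met when the one before it is completed fails the run):
1. the damper's lever stands still over the long mark (value of joint ring between 0.987 and 1.107 rad and velocity of joint ring between -0.05 and 0.05 rad/s), for 0.2 s.
2. the button is pressed down, the lever being over the long mark (value of joint ring between 0.987 and 1.107 rad and value of joint start above 0.0042 m), for 0.05 s.
At the end, for the whole second after the job is handed in: The ring stands still within 0.06 rad (3.4 degrees, a quarter of the spacing of the marks) of the long mark at 1.047 rad, and the button has been pressed (at least 4.2 of its 6 mm) and is up again (all of step 1 and value of joint start below 0.0015 m); the robot touches nothing.
It fails at once if the button is pressed while the damper is off the long mark (not (value of joint ring between 0.987 and 1.107 rad) and value of joint start above 0.003 m).
It fails at once if the damper or its lever is pinched or pushed roughly (more than 25 N from the fingers) (contact force between the fingers and damper above 25 N).
It fails at once if the glue tub is moved or lifted (more than 20 mm) (distance of tub from where it was at the start of the episode above 0.02 m).
It fails at once if the glue bottle is moved or lifted (more than 20 mm) (distance of gluebottle from where it was at the start of the episode above 0.02 m).
It fails at once if the brush is moved or lifted (more than 20 mm) (distance of brush from where it was at the start of the episode above 0.02 m).
It also fails if it takes over 48 s, if anything falls off the work surface, if the arm or the gripper's body presses on something with over 40 N, if the wrist force passes 120 N, or if a joint passes its speed limit or range.

## Working session

There is one attempt and no reset: what is moved stays moved. The work goes in short steps, Python scripts to look and compute and a tool call to move; the robot and the scene stay as the last step left them, time stands still between calls to the robot, and variables do not carry over. Pictures are saved under pics/ and viewed, at most 10 in all, crops included, and the job is handed in when it is done.

Besides the shell and the picture viewer there is one more tool, called after "Emit:" as name([rows], argument=value, ...), one row to a line, values as JSON. move_arm: Moves the arm, as the interface text tells. Scaled input: -1 to 1 covers 100 mm each way for a shift and 90 degrees each way for a turn. Its arguments: {"type":"object","properties":{"targets":{"type":"array","items":{"type":"object","properties":{"angular":{"type":"array","items":{"type":"number","minimum":-1,"maximum":1}},"slide":{"type":"array","items":{"type":"number","minimum":-1,"maximum":1}},"hand":{"type":"number"}}}}},"required":["targets"]}

```bash
mkdir -p pics; cat > h.py <<'E'
from workcell import *
import numpy as np, cv2
def world(cam,px,z=None,d=None):
    m=camera_model(cam);K=np.array(m["camera_matrix"]);T=np.array(m["world_from_camera"])
    r=T[:3,:3]@np.linalg.solve(K,[px[0],px[1],1.]);o=T[:3,3]
    return o+r*(d if d is not None else (z-o[2])/r[2])
E
python3 - <<'E'
from h import *
for c in("top","scene"):
    p,d=get_image(c);cv2.imwrite(f"pics/{c}0.png",p[:,:,::-1]);np.save(f"{c}_d.npy",d)
    for n in("damper","lever_post","long_mark","switchbox","start_top","tub","gluebottle","brush"):
        for r in look_for(c,n)[:3]:
            q=r["point"];u,v=map(int,np.round(q));print(c,n,np.round(q,1),round(r["score"],2),world(c,q,d=d[v,u]).round(3))
print(state())
E
```

```text
top damper [334.6 216.9] 0.79 [0.629 0.058 0.047]
top lever_post [337.7 241.8] 0.93 [0.567 0.047 0.051]
top long_mark [337.  217.1] 0.63 [0.63  0.052 0.046]
top switchbox [215.4 269. ] 0.77 [0.48  0.327 0.065]
top switchbox [158.8 231.8] 0.64 [0.562 0.474 0.058]
top switchbox [260.5 323.9] 0.61 [0.361 0.209 0.075]
top start_top [215.7 266.1] 0.54 [0.485 0.324 0.076]
top start_top [154.1 219.2] 0.51 [0.586 0.482 0.078]
top start_top [174.6 332.3] 0.48 [0.304 0.07  1.115]
top tub [494.9 269.9] 0.78 [ 0.533 -0.341  0.007]
top gluebottle [489.7 188.9] 0.83 [ 0.694 -0.288  0.127]
top brush [260.1 182.3] 0.64 [0.716 0.251 0.02 ]
scene damper [292.7 288.8] 0.91 [0.66  0.056 0.041]
scene lever_post [296.8 264.4] 0.95 [0.568 0.047 0.045]
scene long_mark [294.9 285.2] 0.64 [0.649 0.059 0.043]
scene switchbox [370.6 238. ] 0.92 [0.414 0.212 0.049]
scene switchbox [479.1 293.4] 0.77 [0.6   0.475 0.049]
scene switchbox [416.  271.8] 0.63 [0.542 0.332 0.048]
scene start_top [486.5 283.2] 0.68 [0.587 0.488 0.07 ]
scene start_top [423.6 257.5] 0.57 [0.5   0.348 0.064]
scene start_top [444.4 224.6] 0
[... 166 characters left out ...]
[0.729 0.258 0.02 ]
{'time_s': 0.9, 'joint_pos': array([ 1.06967498e+00,  2.90647732e-01, -1.53436945e-01,  1.12668884e+00,
       -9.35183777e-06,  1.43148158e+00]), 'dq': array([-0.00112366,  0.00063889, -0.00078683, -0.00198277,  0.00059139,
       -0.00025914]), 'joint_torque': array([-9.32931580e-04, -5.37006462e+01,  3.31648815e+01,  1.18543314e-03,
       -2.73055393e-04, -1.67471754e-06]), 'eef_pos': array([0.18583126, 0.49099639, 0.23131847]), 'tcp_rot': array([5.65226830e-01, 3.09031101e+00, 2.93760758e-05]), 'contact_force': array([-0.49795703, -0.41539446, -0.43107685]), 'ft_torque': array([-0.00139592, -0.00470657,  0.01927445]), 'finger_force': 0.0, 'width': 0.9989611983577729}
```

View pics/top0.png

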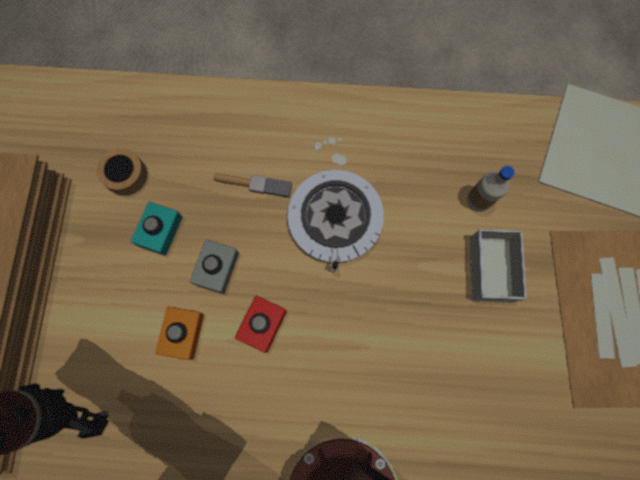

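View pics/scene0.png

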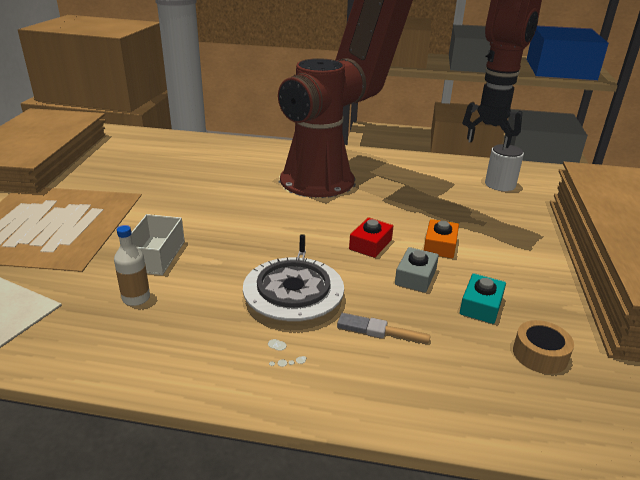

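```bash
python3 -c "
import cv2
a=cv2.imread('pics/top0.png');cv2.imwrite('pics/crop1.png',cv2.resize(a[150:350,130:400],(800,592),interpolation=cv2.INTER_CUBIC))"
```

```text
(no output)
```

View pics/crop1.png

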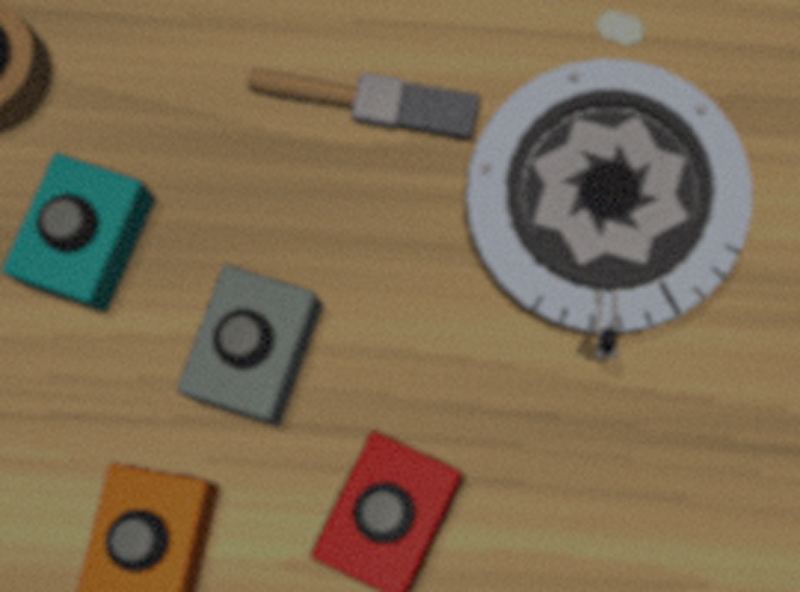

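The grey box at top (212,265) is the switchbox. The look-alikes are teal (154,225), orange (177,332) and red (260,323). The long mark is at about (356,251), and the lever at (335,258) lies two to three marks short of it, so it has to move to image right (-y). The crop confirms this. Next I fit the damper geometry.

```bash
cat > m.py <<'E'
from h import *
import sys
def rect(p,z,x0,y0,s=0.0005,n=700):
    # rectify horizontal plane z: col-> -y, row-> -x ; (x0,y0) = top-left
    m=camera_model("top");K=np.array(m["camera_matrix"]);T=np.linalg.inv(np.array(m["world_from_camera"]))
    P=K@T[:3]; A=np.array([[0,-s,x0],[-s,0,y0],[0,0,z],[0,0,1.]])
    return cv2.warpPerspective(p,P@A,(n,n),flags=cv2.INTER_CUBIC|cv2.WARP_INVERSE_MAP)
E
python3 - <<'E'
from m import *
p=cv2.imread("pics/top0.png");d=np.load("top_d.npy")
x0,y0=.80,.22
r=rect(p,.038,x0,y0);hsv=cv2.cvtColor(r,cv2.COLOR_BGR2HSV)
mk=((hsv[...,1]<50)&(hsv[...,2]>120)).astype(np.uint8)*255
cs,_=cv2.findContours(mk,cv2.RETR_EXTERNAL,cv2.CHAIN_APPROX_NONE);c=max(cs,key=cv2.contourArea)
(u,v),rad=cv2.minEnclosingCircle(cv2.convexHull(c));e=cv2.fitEllipse(cv2.convexHull(c))
print("encl",x0-v*.0005,y0-u*.0005,rad*.0005,"ell",x0-e[0][1]*.0005,y0-e[0][0]*.0005,np.array(e[1])*.00025)
cx,cy=x0-e[0][1]*.0005,y0-e[0][0]*.0005
g=cv2.cvtColor(r,cv2.COLOR_BGR2GRAY)
a=np.radians(np.arange(120,245,1.))
for R in (.094,.102,.112):
    xs=cx+R*np.cos(a);ys=cy+R*np.sin(a)
    val=cv2.remap(g,((y0-ys)/.0005).astype(np.float32)[None],((x0-xs)/.0005).astype(np.float32)[None],1)[0]
    print(R,[(int(np.degrees(t)),int(q)) for t,q in zip(a,val) if q<140])
for z,q in((.095,(334.6+.5,265)),):print("post?",world("top",q,z))
b=(211.3,264.5);w=d[260:270,207:217];print("btn depth",np.median(w),world("top",b,d=float(np.median(w))))
cv2.imwrite("pics/r1.png",cv2.resize(r,(600,600)))
# post: points with height > .06 near
ys,xs=np.mgrid[235:290,315:365]
P=np.array([world("top",(u,v),d=d[v,u]) for u,v in zip(xs.ravel(),ys.ravel())])
k=(P[:,2]>.06);print(np.c_[xs.ravel()[k],ys.ravel()[k],P[k].round(3)])
E
```

```text
encl 0.6382626342773438 0.05650726318359375 0.11902445220947266 ell 0.6391036834716797 0.05613829040527343 [0.11761006 0.11859215]
0.094 [(176, 131), (177, 120), (178, 118), (179, 124), (180, 135), (184, 138), (185, 129), (186, 129), (187, 138), (209, 136), (210, 114), (211, 92), (212, 92), (213, 112), (214, 135)]
0.102 [(178, 132), (179, 129), (184, 136), (185, 126), (186, 124), (187, 135), (209, 137), (210, 111), (211, 85), (212, 85), (213, 111), (214, 138)]
0.112 [(150, 134), (151, 117), (152, 111), (153, 131), (162, 134), (163, 116), (164, 112), (165, 125), (174, 136), (175, 117), (176, 104), (177, 110), (178, 120), (179, 135), (182, 133), (183, 121), (184, 111), (185, 109), (186, 107), (187, 108), (188, 115), (189, 131), (198, 133), (199, 113), (200, 110), (201, 129), (210, 127), (211, 99), (212, 94), (213, 115), (222, 137), (223, 116), (224, 112), (225, 131), (234, 129), (235, 111), (236, 112), (237, 132)]
post? [0.50186762 0.05049288 0.095     ]
btn depth 1.0632304 [0.48844755 0.33565638 0.07215354]
[[3.270e+02 2.420e+02 3.040e-01 7.000e-02 1.115e+00]
 [3.510e+02 2.450e+02 3.0
[... 1766 characters left out ...]
9.200e-02]
 [3.360e+02 2.660e+02 5.000e-01 4.800e-02 9.600e-02]
 [3.370e+02 2.660e+02 5.020e-01 4.600e-02 8.600e-02]
 [3.330e+02 2.670e+02 5.020e-01 5.500e-02 6.800e-02]
 [3.340e+02 2.670e+02 5.000e-01 5.200e-02 7.700e-02]
 [3.350e+02 2.670e+02 5.000e-01 5.000e-02 8.300e-02]
 [3.360e+02 2.670e+02 5.010e-01 4.800e-02 7.800e-02]
 [3.370e+02 2.670e+02 5.010e-01 4.500e-02 7.500e-02]
 [3.340e+02 2.680e+02 5.010e-01 5.200e-02 6.400e-02]
 [3.350e+02 2.680e+02 4.990e-01 5.000e-02 7.100e-02]
 [3.360e+02 2.680e+02 5.010e-01 4.700e-02 6.500e-02]
 [3.370e+02 2.760e+02 3.040e-01 7.000e-02 1.115e+00]
 [3.390e+02 2.830e+02 3.040e-01 7.000e-02 1.115e+00]
 [3.640e+02 2.830e+02 3.040e-01 7.000e-02 1.115e+00]]
```

View pics/r1.png

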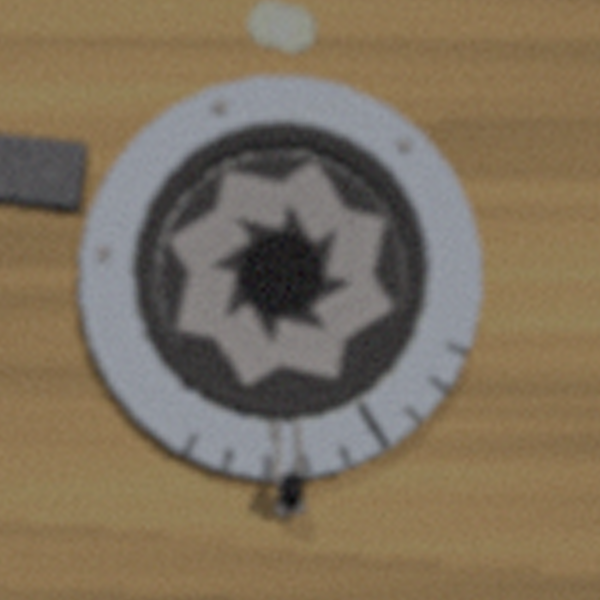

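Damper centre is (0.639, 0.056), yaw about 19.5°. The post is at (0.506, 0.051), lever angle 182° (ring about 0.54), and the long mark is at 211.5°. The post target is (0.527, -0.013). I'll shut the gripper and travel over to the +y side of the post.

Emit:
move_arm([
  {"slide": [0.4,-0.5,0],"angular": [0,0,-0.08],"hand": 1},
  {"slide": [0.8,-0.98,0],"angular": [0,0,-0.16],"hand": 1},
  {"slide": [0.8,-0.98,0],"angular": [0,0,-0.19],"hand": 1},
  {"slide": [0.8,-0.98,0],"angular": [0,0,-0.19],"hand": 1},
])

```text
time_s: 1.23
eef_pos: [0.2691, 0.3888, 0.2314]
tcp_rot: [1.029, 2.966, -0.002]
contact_force: [0.7, 1.4, 0.2]
width: 0.458
finger_force: 0.0
```

Emit:
move_arm([
  {"slide": [0.4,-0.5,0],"angular": [0,0,-0.08],"hand": 1},
  {"slide": [0.8,-0.98,0],"angular": [0,0,-0.16],"hand": 1},
  {"slide": [0.8,-0.98,0],"angular": [0,0,-0.19],"hand": 1},
  {"slide": [0.8,-0.98,0],"angular": [0,0,-0.19],"hand": 1},
])

```text
time_s: 1.57
eef_pos: [0.3496, 0.2907, 0.2315]
tcp_rot: [1.46, 2.779, -0.001]
contact_force: [0.4, 1.6, -0.6]
width: -0.002
finger_force: 0.0
```

Emit:
move_arm([
  {"slide": [0.4,-0.5,0],"angular": [0,0,-0.08],"hand": 1},
  {"slide": [0.8,-0.98,0],"angular": [0,0,-0.16],"hand": 1},
  {"slide": [0.8,-0.98,0],"angular": [0,0,-0.19],"hand": 1},
  {"slide": [0.8,-0.98,0],"angular": [0,0,-0.19],"hand": 1},
])

```text
time_s: 1.9
eef_pos: [0.4299, 0.1926, 0.2314]
tcp_rot: [1.856, 2.531, 0.0]
contact_force: [0.1, -0.4, -0.1]
width: -0.002
finger_force: 0.0
```

Emit:
move_arm([
  {"slide": [0.4,-0.5,0],"angular": [0,0,-0.08],"hand": 1},
  {"slide": [0.79,-0.98,0],"angular": [0,0,-0.16],"hand": 1},
  {"slide": [0.79,-0.98,0],"angular": [0,0,-0.18],"hand": 1},
  {"slide": [0.79,-0.98,0],"angular": [0,0,-0.18],"hand": 1},
])

```text
time_s: 2.23
eef_pos: [0.509, 0.0942, 0.2312]
tcp_rot: [2.192, 2.246, 0.001]
contact_force: [-2.0, 0.6, -0.3]
width: -0.006
finger_force: 0.0
```

```bash
python3 - <<'E'
from h import *
from scipy.spatial.transform import Rotation as R
s=state();M=R.from_rotvec(s["tcp_rot"]).as_matrix();print(s["time_s"],s["eef_pos"],s["joint_pos"].round(2),np.degrees(np.arctan2(M[1,0],M[0,0])),M[2,2],s["width"],s["contact_force"])
E
```

```text
2.2333 [0.50897282 0.09418833 0.23116292] [ 0.04  0.27 -0.18  1.12 -0.    1.59] 91.39579830709012 -0.9999948714404784 -0.005645788275291565 [-1.95181773  0.62555869 -0.25686736]
```

Emit:
move_arm([
  {"slide": [-0.02,0.05,-0.4],"hand": 1},
  {"slide": [-0.02,0.05,-0.8],"hand": 1},
  {"slide": [-0.02,0.05,-0.95],"hand": 1},
  {"slide": [-0.02,0.05,-0.95],"hand": 1},
])

```text
invalid input at $.targets[0]: expected keys angular, slide, hand
```

Emit:
move_arm([
  {"slide": [0,0,-0.3],"hand": 1},
  {"slide": [0,0,-0.5],"hand": 1},
  {"slide": [0,0,-0.65],"hand": 1},
  {"slide": [0,0,-0.7],"hand": 1},
  {"slide": [0,0,-0.7],"hand": 1},
  {"slide": [0,0,-0.7],"hand": 1},
])

```text
invalid input at $.targets[0]: expected keys angular, slide, hand
```

```bash
python3 - <<'E'
from h import *
s=state();e=s["eef_pos"];print(s["time_s"],e,s["contact_force"])
for th in np.arange(180,212.1,2):
    t=np.radians(th);p=np.array([.639,.056])+.132*np.array([np.cos(t),np.sin(t)])-.018*np.array([-np.sin(t),np.cos(t)])
    print(th,((p-e[:2])/.1).round(3),"turn",round((th-181.4)/90,3))
E
```

```text
2.2333 [0.50897282 0.09418833 0.23116292] [-1.95181773  0.62555869 -0.25686736]
180.0 [-0.02  -0.202] turn -0.016
182.0 [-0.025 -0.248] turn 0.007
184.0 [-0.029 -0.294] turn 0.029
186.0 [-0.031 -0.341] turn 0.051
188.0 [-0.032 -0.387] turn 0.073
190.0 [-0.031 -0.434] turn 0.096
192.0 [-0.028 -0.48 ] turn 0.118
194.0 [-0.024 -0.527] turn 0.14
196.0 [-0.018 -0.573] turn 0.162
198.0 [-0.011 -0.619] turn 0.184
200.0 [-0.002 -0.664] turn 0.207
202.0 [ 0.009 -0.709] turn 0.229
204.0 [ 0.021 -0.754] turn 0.251
206.0 [ 0.035 -0.799] turn 0.273
208.0 [ 0.05  -0.843] turn 0.296
210.0 [ 0.067 -0.886] turn 0.318
212.0 [ 0.085 -0.929] turn 0.34
```

Emit:
move_arm([
  {"slide": [0,0,-0.4],"angular": [0,0,0],"hand": 1},
  {"slide": [0,0,-0.8],"angular": [0,0,0],"hand": 1},
  {"slide": [0,0,-0.95],"angular": [0,0,0],"hand": 1},
  {"slide": [0,0,-0.95],"angular": [0,0,0],"hand": 1},
])

```text
time_s: 2.57
eef_pos: [0.502, 0.0988, 0.1327]
tcp_rot: [-2.183, -2.252, 0.008]
contact_force: [-0.3, 0.9, -0.4]
width: 0.001
finger_force: 0.0
```

Emit:
move_arm([
  {"slide": [0,0,-0.3],"angular": [0,0,0],"hand": 1},
  {"slide": [0,0,-0.5],"angular": [0,0,0],"hand": 1},
  {"slide": [0,0,-0.65],"angular": [0,0,0],"hand": 1},
  {"slide": [0,0,-0.7],"angular": [0,0,0],"hand": 1},
  {"slide": [0,0,-0.7],"angular": [0,0,0],"hand": 1},
  {"slide": [0,0,-0.7],"angular": [0,0,0],"hand": 1},
])

```text
time_s: 3.07
eef_pos: [0.5057, 0.0992, 0.0675]
tcp_rot: [2.186, 2.255, 0.002]
contact_force: [0.7, -0.3, 0.3]
width: -0.0
finger_force: 0.0
```

Emit:
move_arm([
  {"slide": [0.01,-0.12,0],"angular": [0,0,0],"hand": 1},
  {"slide": [0.01,-0.2,0],"angular": [0,0,0],"hand": 1},
  {"slide": [0.015,-0.24,0],"angular": [0,0,0],"hand": 1},
  {"slide": [0.015,-0.28,0],"angular": [0,0,0],"hand": 1},
  {"slide": [0.015,-0.31,0],"angular": [0,0,0],"hand": 1},
  {"slide": [0.01,-0.34,0],"angular": [0,0,0.02],"hand": 1},
  {"slide": [0.01,-0.39,0],"angular": [0,0,0.045],"hand": 1},
  {"slide": [0.01,-0.435,0],"angular": [0,0,0.07],"hand": 1},
  {"slide": [0.01,-0.48,0],"angular": [0,0,0.09],"hand": 1},
  {"slide": [0.01,-0.53,0],"angular": [0,0,0.11],"hand": 1},
  {"slide": [0.015,-0.575,0],"angular": [0,0,0.135],"hand": 1},
  {"slide": [0.015,-0.575,0],"angular": [0,0,0.135],"hand": 1},
])

```text
time_s: 4.07
eef_pos: [0.5063, 0.041, 0.0664]
tcp_rot: [-1.934, -2.475, 0.0]
contact_force: [0.0, 0.2, 0.6]
width: -0.006
finger_force: 0.0
```

```bash
cat > look.py <<'E'
from m import *
import sys
n=sys.argv[1]
p,d=get_image("top");cv2.imwrite(f"pics/{n}.png",p[:,:,::-1])
r=rect(p[:,:,::-1].copy(),.048,.66,.16,n=480);cv2.imwrite(f"pics/{n}_r.png",cv2.resize(r,(600,600)))
P=[];H=[]
for v in range(230,300):
  for u in range(310,390):
    w=world("top",(u,v),d=d[v,u])
    if .085<w[2]<.105 and abs(np.hypot(w[0]-.639,w[1]-.056)-.132)<.012:P.append(w)
if P:
  P=np.array(P);m=P.mean(0);print("cluster",len(P),m,np.degrees(np.arctan2(m[1]-.056,m[0]-.639))%360)
for c in("top","scene"):
  if c=="scene": q,_=get_image(c);cv2.imwrite(f"pics/{n}_s.png",q[150:350,200:440,::-1])
  for o in look_for(c,"lever_post")[:2]:
    w=world(c,o["point"],z=.07);print(c,o["score"],w,np.degrees(np.arctan2(w[1]-.056,w[0]-.639))%360,np.hypot(w[1]-.056,w[0]-.639))
s=state();print(s["time_s"],s["eef_pos"],s["contact_force"])
E
python3 look.py a
```

```text
Traceback (most recent call last):
  File "look.py", line 9, in <module>
    w=world("top",(u,v),d=d[v,u])
  File "h.py", line 4, in world
    m=camera_model(cam);K=np.array(m["camera_matrix"]);T=np.array(m["world_from_camera"])
ValueError: time passes only in moves, steps and waits
```

View pics/a_r.png

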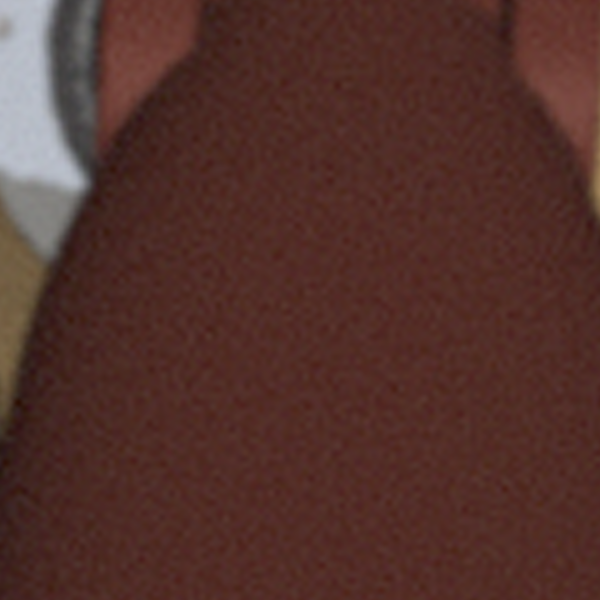

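The arm hides the top view here, so I use the scene camera.

```bash
cat > look.py <<'E'
from h import *
import sys
n=sys.argv[1]
q,_=get_image("scene");cv2.imwrite(f"pics/{n}.png",cv2.resize(q[200:330,220:370,::-1],(690,598),interpolation=cv2.INTER_CUBIC))
for o in look_for("scene","lever_post")[:2]:
    w=world("scene",o["point"],z=.065);print(o,w,np.degrees(np.arctan2(w[1]-.056,w[0]-.639))%360,np.hypot(w[1]-.056,w[0]-.639))
m=camera_model("scene");K=np.array(m["camera_matrix"]);T=np.linalg.inv(np.array(m["world_from_camera"]))
for th in (182.2,194,200,206,211.5):
    t=np.radians(th)
    for z in(.048,.095):
        c=K@(T@[.639+.132*np.cos(t),.056+.132*np.sin(t),z,1])[:3];print(th,z,(c[:2]/c[2]).round(1))
s=state();print(s["time_s"],s["eef_pos"],s["contact_force"])
E
python3 look.py b
```

```text
{'point': [289.6, 265.2], 'score': 0.93} [0.60262721 0.03661406 0.065     ] 208.05668927619575 0.041216434899811256
182.2 0.048 [303.2 250.3]
182.2 0.095 [303.5 234.3]
194 0.048 [292.4 249.8]
194 0.095 [292.5 233.9]
200 0.048 [287.  250.1]
200 0.095 [286.9 234.1]
206 0.048 [281.5 250.7]
206 0.095 [281.4 234.7]
211.5 0.048 [276.7 251.4]
211.5 0.095 [276.4 235.5]
4.2167 [0.50634449 0.04153195 0.06636119] [ 1.09828854  0.80644641 -0.27326217]
```

View pics/b.png

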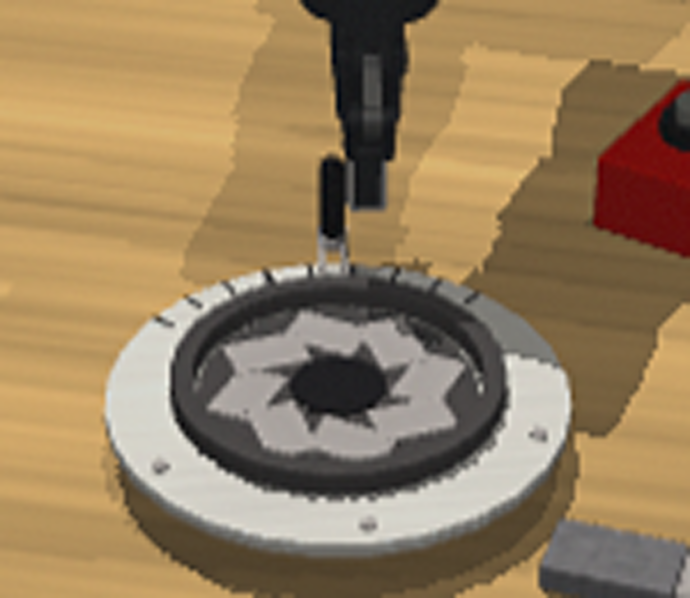

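The post is at crop (332,200), i.e. pixel (292,243), which gives 194° as planned, with the fingers resting against it. I'll push on to about 210°.

Emit:
move_arm([
  {"slide": [0.005,-0.045,0],"angular": [0,0,0.02],"hand": 1},
  {"slide": [0.015,-0.09,0],"angular": [0,0,0.045],"hand": 1},
  {"slide": [0.02,-0.135,0],"angular": [0,0,0.065],"hand": 1},
  {"slide": [0.035,-0.18,0],"angular": [0,0,0.09],"hand": 1},
  {"slide": [0.045,-0.225,0],"angular": [0,0,0.11],"hand": 1},
  {"slide": [0.06,-0.27,0],"angular": [0,0,0.135],"hand": 1},
  {"slide": [0.07,-0.3,0],"angular": [0,0,0.15],"hand": 1},
  {"slide": [0.08,-0.33,0],"angular": [0,0,0.165],"hand": 1},
  {"slide": [0.085,-0.345,0],"angular": [0,0,0.17],"hand": 1},
  {"slide": [0.09,-0.36,0],"angular": [0,0,0.18],"hand": 1},
  {"slide": [0.09,-0.36,0],"angular": [0,0,0.18],"hand": 1},
])

```text
time_s: 5.13
eef_pos: [0.5152, 0.0055, 0.0662]
tcp_rot: [-1.567, -2.722, 0.0]
contact_force: [-1.6, 0.4, -0.8]
width: -0.002
finger_force: 0.3
```

```bash
python3 look.py c
```

```text
{'point': [283.8, 267.1], 'score': 0.97} [0.61311649 0.02496872 0.065     ] 230.1681587508163 0.040409113777880826
{'point': [415.3, 271.5], 'score': 0.4} [0.56641289 0.32924785 0.065     ] 104.87678926784673 0.2827247322677383
182.2 0.048 [303.2 250.3]
182.2 0.095 [303.5 234.3]
194 0.048 [292.4 249.8]
194 0.095 [292.5 233.9]
200 0.048 [287.  250.1]
200 0.095 [286.9 234.1]
206 0.048 [281.5 250.7]
206 0.095 [281.4 234.7]
211.5 0.048 [276.7 251.4]
211.5 0.095 [276.4 235.5]
5.2333 [0.51529225 0.00558297 0.06627693] [ 0.20717327 -0.20065651 -0.35082755]
```

View pics/c.png

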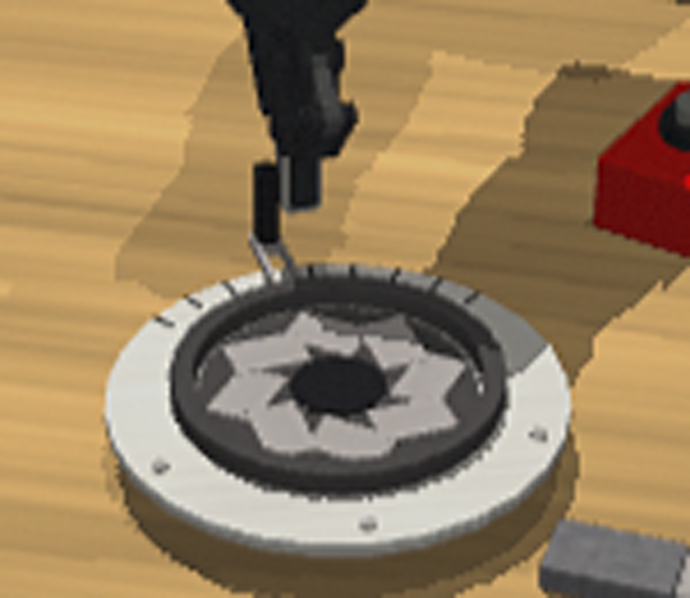

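The post is at crop (266,200), i.e. 277.8 px, which gives about 210°. It needs 1.3° more. Then I back off along the tangent and rise.

Emit:
move_arm([
  {"slide": [0.006,-0.015,0],"angular": [0,0,0.007],"hand": 1},
  {"slide": [0.013,-0.03,0],"angular": [0,0,0.015],"hand": 1},
  {"slide": [0.013,-0.03,0],"angular": [0,0,0.015],"hand": 1},
  {"slide": [0.013,-0.03,0],"angular": [0,0,0.015],"hand": 1},
  {"slide": [-0.04,0.06,0],"angular": [0,0,0.015],"hand": 1},
  {"slide": [-0.14,0.24,0],"angular": [0,0,0.015],"hand": 1},
  {"slide": [-0.25,0.42,0.1],"angular": [0,0,0.015],"hand": 1},
  {"slide": [-0.25,0.42,0.5],"angular": [0,0,0.015],"hand": 1},
  {"slide": [-0.25,0.6,0.8],"angular": [0,0,0.015],"hand": 1},
  {"slide": [-0.25,0.98,0.9],"angular": [0,0,0.015],"hand": 1},
  {"slide": [-0.25,0.98,0.9],"angular": [0,0,0.015],"hand": 1},
])

```text
time_s: 6.15
eef_pos: [0.4919, 0.1084, 0.1596]
tcp_rot: [1.53, 2.739, 0.008]
contact_force: [-0.2, 1.0, -0.4]
width: -0.001
finger_force: 0.0
```

Emit:
move_arm([
  {"slide": [0,0.4,0.1],"angular": [0,0,0],"hand": 1},
  {"slide": [0,0.8,0.1],"angular": [0,0,0],"hand": 1},
  {"slide": [0,1,0.1],"angular": [0,0,0],"hand": 1},
  {"slide": [0,1,0.1],"angular": [0,0,0],"hand": 1},
  {"slide": [0,1,0.1],"angular": [0,0,0],"hand": 1},
])

```text
time_s: 6.57
eef_pos: [0.4896, 0.2046, 0.1659]
tcp_rot: [-1.532, -2.742, 0.001]
contact_force: [-0.1, 0.4, -0.2]
width: 0.0
finger_force: 0.0
```

```bash
python3 - <<'E'
from m import *
p,d=get_image("top");p=p[:,:,::-1].copy()
r=rect(p,.038,.66,.13,s=.0004,n=500);cv2.imwrite("pics/d.png",cv2.resize(r,(600,600)))
m=camera_model("top");K=np.array(m["camera_matrix"]);T=np.array(m["world_from_camera"])
v,u=np.mgrid[220:300,310:400];X=T[:3,:3]@(np.linalg.solve(K,np.c_[u.ravel(),v.ravel(),np.ones(u.size)].T)*d[220:300,310:400].ravel())+T[:3,3:]
k=(X[2]>.085)&(X[2]<.105)&(abs(np.hypot(X[0]-.639,X[1]-.056)-.132)<.014);c=X[:,k].mean(1)
print(k.sum(),c,np.degrees(np.arctan2(c[1]-.056,c[0]-.639))%360)
s=state();print(s["time_s"],s["eef_pos"],s["contact_force"])
E
```

```text
33 [ 0.52387947 -0.01108754  0.0946473 ] 210.23188484330825
6.6167 [0.48972003 0.20366412 0.16588186] [-0.63114943 -0.30175137  0.65286832]
```

View pics/d.png

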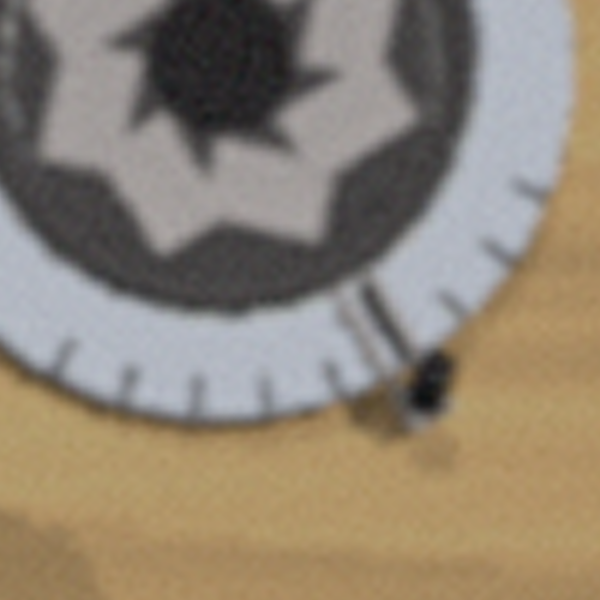

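```bash
python3 - <<'E'
from m import *
p,d=get_image("top");p=p[:,:,::-1].copy()
out=[]
for z in(.039,.048):
    r=rect(p,z,.8,.22);a=np.radians(np.arange(198,226,.05));R=np.arange(.09,.114,.0005)
    A,B=np.meshgrid(a,R);xs=.639+B*np.cos(A);ys=.056+B*np.sin(A)
    o=cv2.remap(r,((.22-ys)/.0005).astype(np.float32),((.8-xs)/.0005).astype(np.float32),1)
    out.append(cv2.resize(o,(800,200)))
    print(z,[(round(198+i*.05,1),int(o[:,i].mean())) for i in range(0,560,10)])
cv2.imwrite("pics/e.png",np.vstack(out))
E
```

```text
0.039 [(198.0, 175), (198.5, 171), (199.0, 167), (199.5, 166), (200.0, 169), (200.5, 173), (201.0, 178), (201.5, 182), (202.0, 184), (202.5, 184), (203.0, 183), (203.5, 179), (204.0, 173), (204.5, 165), (205.0, 156), (205.5, 147), (206.0, 141), (206.5, 140), (207.0, 143), (207.5, 149), (208.0, 155), (208.5, 158), (209.0, 157), (209.5, 150), (210.0, 137), (210.5, 120), (211.0, 102), (211.5, 87), (212.0, 81), (212.5, 85), (213.0, 98), (213.5, 114), (214.0, 131), (214.5, 146), (215.0, 159), (215.5, 168), (216.0, 174), (216.5, 179), (217.0, 182), (217.5, 184), (218.0, 185), (218.5, 186), (219.0, 186), (219.5, 186), (220.0, 186), (220.5, 185), (221.0, 184), (221.5, 181), (222.0, 177), (222.5, 171), (223.0, 168), (223.5, 167), (224.0, 169), (224.5, 173), (225.0, 178), (225.5, 182)]
0.048 [(198.0, 173), (198.5, 170), (199.0, 170), (199.5, 172), (200.0, 176), (200.5, 179), (201.0, 183), (201.5, 184), (202.0, 183), (202.5, 181), (203.0, 176), (203.5, 168), (204.0, 160), (204.5, 151), (205.0, 144), (205.5, 141), (206.0, 143), (206.5, 147), (207.0, 153), (207.5, 157), (208.0, 157), (208.5, 153), (209.0, 142), (209.5, 126), (210.0, 107), (210.5, 92), (211.0, 83), (211.5, 85), (212.0, 95), (212.5, 111), (213.0, 128), (213.5, 144), (214.0, 157), (214.5, 167), (215.0, 174), (215.5, 178), (216.0, 182), (216.5, 184), (217.0, 186), (217.5, 186), (218.0, 186), (218.5, 186), (219.0, 186), (219.5, 185), (220.0, 184), (220.5, 181), (221.0, 177), (221.5, 173), (222.0, 170), (222.5, 169), (223.0, 171), (223.5, 176), (224.0, 180), (224.5, 182), (225.0, 183), (225.5, 184)]
```

View pics/e.png

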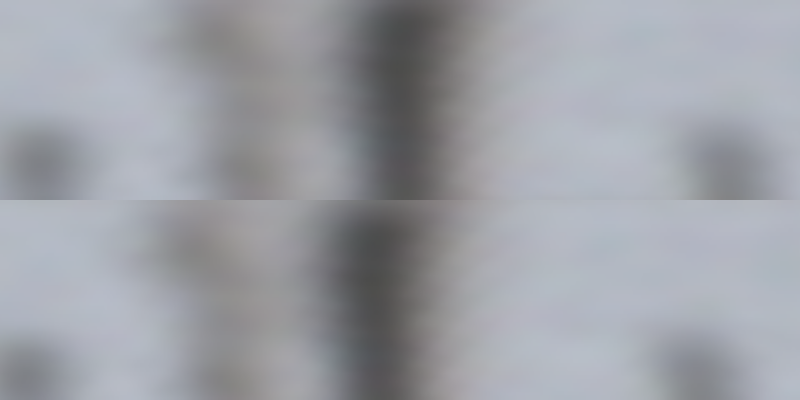

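The mark sits at about 211.8° and the lever at about 209.6°. That is inside the tolerance, but I'd like more margin, so I'll go back the same way and push about 2° further.

Emit:
move_arm([
  {"slide": [0,-0.4,0],"angular": [0,0,0],"hand": 1},
  {"slide": [0,-0.8,0],"angular": [0,0,0],"hand": 1},
  {"slide": [0,-1,0],"angular": [0,0,0],"hand": 1},
  {"slide": [0,-1,0],"angular": [0,0,0],"hand": 1},
])

```text
time_s: 7.0
eef_pos: [0.49, 0.0991, 0.1662]
tcp_rot: [1.543, 2.736, -0.002]
contact_force: [-0.6, 0.5, -0.3]
width: 0.001
finger_force: 0.0
```

Emit:
move_arm([
  {"slide": [0,-0.38,-0.15],"angular": [0,0,0],"hand": 1},
  {"slide": [0,-0.56,-0.5],"angular": [0,0,0],"hand": 1},
  {"slide": [0,-0.56,-0.85],"angular": [0,0,0],"hand": 1},
  {"slide": [0,-0.56,-1],"angular": [0,0,0],"hand": 1},
  {"slide": [0,-0.56,-1],"angular": [0,0,0],"hand": 1},
])

```text
time_s: 7.42
eef_pos: [0.4873, 0.0466, 0.0632]
tcp_rot: [-1.536, -2.734, 0.004]
contact_force: [-1.5, 0.2, -0.2]
width: 0.005
finger_force: 0.0
```

Emit:
move_arm([
  {"slide": [0.1,-0.17,0],"angular": [0,0,0],"hand": 1},
  {"slide": [0.18,-0.31,0],"angular": [0,0,0],"hand": 1},
  {"slide": [0.22,-0.38,0],"angular": [0,0,0],"hand": 1},
  {"slide": [0.25,-0.42,0],"angular": [0,0,0.01],"hand": 1},
  {"slide": [0.265,-0.45,0],"angular": [0,0,0.01],"hand": 1},
  {"slide": [0.275,-0.47,0],"angular": [0,0,0.02],"hand": 1},
  {"slide": [0.287,-0.49,0],"angular": [0,0,0.02],"hand": 1},
  {"slide": [0.287,-0.49,0],"angular": [0,0,0.02],"hand": 1},
  {"slide": [0.287,-0.49,0],"angular": [0,0,0.02],"hand": 1},
])

```text
time_s: 8.17
eef_pos: [0.5189, -0.0013, 0.0663]
tcp_rot: [-1.492, -2.764, 0.0]
contact_force: [-0.1, 0.9, -0.7]
width: 0.0
finger_force: 0.0
```

Emit:
move_arm([
  {"slide": [-0.05,0.09,0],"angular": [0,0,0],"hand": 1},
  {"slide": [-0.15,0.25,0],"angular": [0,0,0],"hand": 1},
  {"slide": [-0.28,0.48,0.1],"angular": [0,0,0],"hand": 1},
  {"slide": [-0.28,0.5,0.5],"angular": [0,0,0],"hand": 1},
  {"slide": [-0.28,0.7,0.8],"angular": [0,0,0],"hand": 1},
  {"slide": [-0.28,1,0.9],"angular": [0,0,0],"hand": 1},
  {"slide": [-0.28,1,0.9],"angular": [0,0,0],"hand": 1},
])

```text
time_s: 8.75
eef_pos: [0.4921, 0.1027, 0.1594]
tcp_rot: [1.487, 2.763, 0.007]
contact_force: [0.1, 0.5, -0.2]
width: 0.004
finger_force: 0.0
```

Emit:
move_arm([
  {"slide": [0,0.4,0.1],"angular": [0,0,0],"hand": 1},
  {"slide": [0,0.8,0.1],"angular": [0,0,0],"hand": 1},
  {"slide": [0,1,0.1],"angular": [0,0,0],"hand": 1},
  {"slide": [0,1,0.1],"angular": [0,0,0],"hand": 1},
])

```text
time_s: 9.08
eef_pos: [0.49, 0.2023, 0.1658]
tcp_rot: [-1.487, -2.767, -0.001]
contact_force: [-0.1, 0.1, 0.6]
width: 0.004
finger_force: 0.0
```

```bash
python3 - <<'E'
from m import *
p,d=get_image("top");p=p[:,:,::-1].copy()
out=[]
for z in(.039,.048):
    r=rect(p,z,.8,.22);a=np.radians(np.arange(198,226,.05));R=np.arange(.09,.114,.0005)
    A,B=np.meshgrid(a,R);xs=.639+B*np.cos(A);ys=.056+B*np.sin(A)
    o=cv2.remap(r,((.22-ys)/.0005).astype(np.float32),((.8-xs)/.0005).astype(np.float32),1)
    out.append(cv2.resize(o,(800,200)))
cv2.imwrite("pics/f.png",np.vstack(out))
m=camera_model("top");K=np.array(m["camera_matrix"]);T=np.array(m["world_from_camera"])
v,u=np.mgrid[220:300,310:400];X=T[:3,:3]@(np.linalg.solve(K,np.c_[u.ravel(),v.ravel(),np.ones(u.size)].T)*d[220:300,310:400].ravel())+T[:3,3:]
k=(X[2]>.085)&(X[2]<.105)&(abs(np.hypot(X[0]-.639,X[1]-.056)-.132)<.014);c=X[:,k].mean(1)
print(k.sum(),c,np.degrees(np.arctan2(c[1]-.056,c[0]-.639))%360)
# button: circle of dark collar/grey cap
w=p[235:295,185:245];cv2.imwrite("btn.png",w)
g=cv2.cvtColor(w,cv2.COLOR_BGR2GRAY);print(g[10:50:2,12:44:2])
s=state();print(s["time_s"],s["eef_pos"],s["contact_force"])
E
```

```text
32 [ 0.52611631 -0.01488124  0.09376041] 212.1252827508745
[[59 63 59 59 60 56 58 59 54 59 61 56 55 60 58 59]
 [63 59 60 59 60 58 57 59 57 59 64 60 63 51 60 63]
 [57 57 63 59 59 60 54 58 61 59 59 61 62 63 60 58]
 [61 56 58 62 53 58 55 54 64 57 57 57 61 58 61 57]
 [59 61 58 63 56 60 55 58 62 52 63 63 60 60 62 60]
 [54 56 57 55 56 57 60 56 53 58 59 57 64 61 59 61]
 [59 55 62 62 58 59 55 58 62 57 58 62 60 62 60 59]
 [59 56 63 53 57 57 61 64 60 65 53 63 56 61 59 54]
 [57 60 59 52 55 61 59 61 54 59 60 65 64 61 60 57]
 [61 59 60 62 59 60 57 61 64 64 58 59 64 57 56 62]
 [60 62 59 57 60 61 65 56 61 59 58 59 61 64 57 56]
 [62 63 62 62 60 58 56 63 59 56 62 58 55 61 63 57]
 [58 60 58 59 61 62 59 56 60 62 62 59 61 62 58 58]
 [58 64 56 59 61 63 58 56 57 60 60 59 63 63 59 61]
 [63 60 54 62 60 61 58 57 62 57 61 62 59 55 57 59]
 [57 61 59 63 59 60 65 59 61 62 63 56 58 61 58 61]
 [57 57 55 57 65 59 54 60 58 54 62 55 57 60 58 59]
 [58 58 57 55 61 61 61 56 59 57 62 56 60 53 64 57]
 [59 57 59 55 56 61 62 57 65 61 58 55 60 60 64 61]
 [57 64 63 54 57 62 60 61 57 58 65 60 62 61 63 58]]
9.1333 [0.48993893 0.20041183 0.16566046] [ 0.16394225  0.93227319 -0.00367952]
```

View pics/f.png

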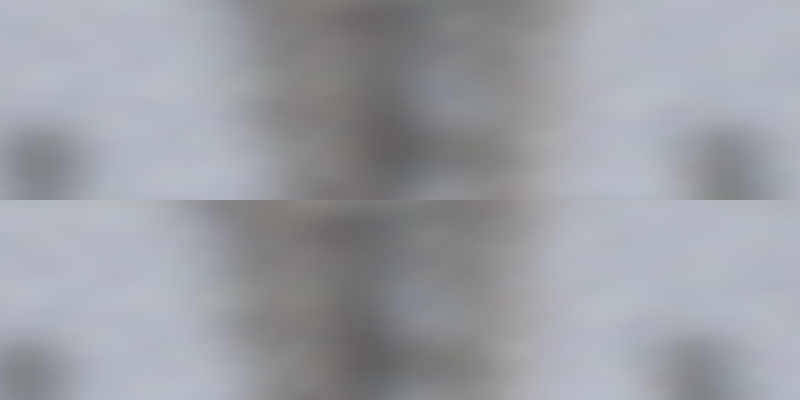

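```bash
python3 - <<'E'
from m import *
ps=np.mean([get_image("top")[0].astype(float) for _ in range(4)],0).astype(np.float32)
for nm,z in(("mark",.039),("bars",.045)):
    r=rect(ps,z,.8,.22);th=np.arange(200,224,.5);a=np.radians(th);R=np.arange(.09,.105,.0005)
    A,B=np.meshgrid(a,R);o=cv2.remap(r,((.22-(.056+B*np.sin(A)))/.0005).astype(np.float32),((.8-(.639+B*np.cos(A)))/.0005).astype(np.float32),1).mean(0)
    print(nm,[(t,int(x.mean()),int(x[0]-x[2])) for t,x in zip(th,o)])
m=camera_model("top");print(np.array(m["world_from_camera"])[:3,3])
q,d=get_image("scene");g=q.astype(int).sum(2)
for v in(236,240,244,248):print(v,g[v,262:296])
E
```

```text
mark [(np.float64(200.0), 184, -14), (np.float64(200.5), 184, -14), (np.float64(201.0), 185, -14), (np.float64(201.5), 185, -14), (np.float64(202.0), 185, -14), (np.float64(202.5), 186, -14), (np.float64(203.0), 186, -15), (np.float64(203.5), 186, -15), (np.float64(204.0), 185, -15), (np.float64(204.5), 183, -15), (np.float64(205.0), 179, -14), (np.float64(205.5), 173, -12), (np.float64(206.0), 165, -10), (np.float64(206.5), 156, -7), (np.float64(207.0), 146, -4), (np.float64(207.5), 138, -1), (np.float64(208.0), 132, 1), (np.float64(208.5), 128, 3), (np.float64(209.0), 126, 4), (np.float64(209.5), 123, 5), (np.float64(210.0), 119, 4), (np.float64(210.5), 114, 3), (np.float64(211.0), 109, 1), (np.float64(211.5), 108, -1), (np.float64(212.0), 111, -3), (np.float64(212.5), 118, -5), (np.float64(213.0), 125, -6), (np.float64(213.5), 130, -5), (np.float64(214.0), 133, -4), (np.float64(214.5), 133, -2), (np.float64(215.0), 133, 0), (np.float64(215.5), 134, 0), (np.float64(216.0), 138, 1), (np.float64(216.5), 145, 1), (np.float64(217.0), 154, 0), (np.float64(217.5), 163, -3), (np.float64(2
[... 1721 characters left out ...]
 (np.float64(222.5), 184, -15), (np.float64(223.0), 184, -14), (np.float64(223.5), 184, -14)]
[0.30430313 0.07011142 1.11515003]
236 [450 453 455 456 458 462 462 464 467 481 294 156 115 117 222 350 477 471
 469 471 473 468 468 470 468 472 470 476 473 473 474 475 474 477]
240 [457 456 455 460 461 457 457 456 463 482  29  57  62  62  50 167 480 459
 454 456 455 436 433 436 442 446 451 451 452 457 458 462 463 465]
244 [443 446 444 442 440 436 434 434 434 451 134  54  64  62  63 164 468 448
 448 447 447 448 451 454 451 455 456 456 457 454 454 452 456 456]
248 [418 414 408 405 397 401 399 401 413 424 128  53  67  57  57 159 453 440
 438 442 444 445 450 447 454 454 453 454 451 454 453 452 453 452]
```

The lever gap is centred at 211.8° and the mark is at about 211.6°, so the damper is set. Next is the grey box's button at (0.4885, 0.336), top at about z 0.072.

Emit:
move_arm([
  {"slide": [0,0.4,0],"angular": [0,0,0],"hand": 1},
  {"slide": [0,0.7,0],"angular": [0,0,0],"hand": 1},
  {"slide": [0,0.7,0],"angular": [0,0,0],"hand": 1},
])

```text
time_s: 9.63
eef_pos: [0.4914, 0.2716, 0.1664]
tcp_rot: [-1.491, -2.765, -0.003]
contact_force: [-0.9, 0.2, -1.1]
width: 0.001
finger_force: 0.0
```

Emit:
move_arm([
  {"slide": [-0.03,0.4,0],"angular": [0,0,0],"hand": 1},
  {"slide": [-0.03,0.67,0],"angular": [0,0,0],"hand": 1},
  {"slide": [-0.03,0.67,-0.4],"angular": [0,0,0],"hand": 1},
  {"slide": [-0.03,0.67,-0.7],"angular": [0,0,0],"hand": 1},
  {"slide": [-0.03,0.67,-0.82],"angular": [0,0,0],"hand": 1},
  {"slide": [-0.03,0.67,-0.82],"angular": [0,0,0],"hand": 1},
  {"slide": [-0.03,0.67,-0.82],"angular": [0,0,0],"hand": 1},
])

```text
time_s: 10.22
eef_pos: [0.488, 0.3345, 0.0841]
tcp_rot: [-1.494, -2.763, 0.002]
contact_force: [0.4, 0.7, 0.4]
width: -0.002
finger_force: 0.0
```

Emit:
move_arm([
  {"slide": [0,0,-0.03],"angular": [0,0,0],"hand": 1},
  {"slide": [0,0,-0.06],"angular": [0,0,0],"hand": 1},
  {"slide": [0,0,-0.09],"angular": [0,0,0],"hand": 1},
  {"slide": [0,0,-0.12],"angular": [0,0,0],"hand": 1},
  {"slide": [0,0,-0.14],"angular": [0,0,0],"hand": 1},
  {"slide": [0,0,-0.14],"angular": [0,0,0],"hand": 1},
])

```text
time_s: 10.72
eef_pos: [0.4884, 0.3356, 0.0703]
tcp_rot: [1.492, 2.764, 0.001]
contact_force: [0.9, -0.9, 2.7]
width: 0.002
finger_force: 1.2
```

Emit:
move_arm([
  {"slide": [0,0,-0.015],"angular": [0,0,0],"hand": 1},
  {"slide": [0,0,-0.03],"angular": [0,0,0],"hand": 1},
  {"slide": [0,0,-0.04],"angular": [0,0,0],"hand": 1},
  {"slide": [0,0,-0.04],"angular": [0,0,0],"hand": 1},
])

```text
time_s: 11.05
eef_pos: [0.4883, 0.3356, 0.0664]
tcp_rot: [1.492, 2.764, 0.001]
contact_force: [0.8, -0.2, 5.1]
width: 0.001
finger_force: 2.3
```

Emit:
move_arm([
  {"slide": [0,0,-0.01],"angular": [0,0,0],"hand": 1},
  {"slide": [0,0,-0.015],"angular": [0,0,0],"hand": 1},
  {"slide": [0,0,-0.015],"angular": [0,0,0],"hand": 1},
])

```text
time_s: 11.3
eef_pos: [0.4884, 0.3356, 0.0659]
tcp_rot: [1.492, 2.764, 0.001]
contact_force: [-1.5, -3.0, 14.9]
width: -0.0
finger_force: 6.9
```

The force jumped to 15 N at z 0.066, so the button has bottomed out. I release and rise.

Emit:
move_arm([
  {"slide": [0,0,0.03],"angular": [0,0,0],"hand": 1},
  {"slide": [0,0,0.2],"angular": [0,0,0],"hand": 1},
  {"slide": [0,0,0.5],"angular": [0,0,0],"hand": 1},
  {"slide": [0,0,0.9],"angular": [0,0,0],"hand": 1},
  {"slide": [0,0,1],"angular": [0,0,0],"hand": 1},
  {"slide": [0,0,1],"angular": [0,0,0],"hand": 1},
  {"slide": [0,0,1],"angular": [0,0,0],"hand": 1},
])

```text
time_s: 11.88
eef_pos: [0.488, 0.3357, 0.1649]
tcp_rot: [1.492, 2.764, 0.001]
contact_force: [1.2, -0.0, -1.1]
width: 0.0
finger_force: 0.0
```

```bash
python3 - <<'E'
from m import *
ps=np.mean([get_image("top")[0].astype(float) for _ in range(4)],0).astype(np.float32)
r=rect(ps,.045,.8,.22);th=np.arange(204,220,.5);a=np.radians(th);A,B=np.meshgrid(a,np.arange(.09,.105,.0005))
o=cv2.remap(r,((.22-(.056+B*np.sin(A)))/.0005).astype(np.float32),((.8-(.639+B*np.cos(A)))/.0005).astype(np.float32),1).mean(0)
print([(float(t),int(x[0]-x[2])) for t,x in zip(th,o)]);s=state();print(s["time_s"],s["eef_pos"],s["contact_force"])
print(finish_job())
E
```

```text
[(204.0, -14), (204.5, -13), (205.0, -11), (205.5, -9), (206.0, -7), (206.5, -4), (207.0, -1), (207.5, 1), (208.0, 3), (208.5, 4), (209.0, 5), (209.5, 4), (210.0, 3), (210.5, 0), (211.0, -1), (211.5, -3), (212.0, -5), (212.5, -5), (213.0, -4), (213.5, -3), (214.0, -1), (214.5, 0), (215.0, 1), (215.5, 1), (216.0, 0), (216.5, -1), (217.0, -3), (217.5, -6), (218.0, -9), (218.5, -11), (219.0, -12), (219.5, -13)]
12.0833 [0.48714111 0.33510523 0.16327988] [ 0.32906062  0.01534602 -0.16935522]
the job is handed in; nothing more can be done
None
```

The damper lever is set over the long mark (within about 0.5° by the last camera measurement), the grey switch box's button was pressed to its stop and released, nothing else was touched, and the job is handed in at 12 s; no verdict came back.

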